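# Load the card sealer and refit its interlocked guard

### The arm

A 6-joint arm with a two-finger parallel gripper is mounted at the origin on the work surface. World frame = base frame: x ahead of the robot, y to its left, z up, the work surface at z = 0. Lengths are in m, angles in rad, forces in N, time in s.
With the tool pointing down it reaches from about 0.25 to 0.725 m from the base axis. Payload 9.7 kg.
Tool frame: the origin (TCP) lies between the finger pads; the fingertips stand 17 mm ahead of it and the grasp point (between the pads) lies 2 mm behind it; z points along the fingers, y is the line along which they close (so a half turn about z gives the same grasp; the last joint's range is limited). The gripper opens to 85 mm and grips with 20 to 120 N. Pads are 22 mm wide; open, the fingers measure 114 mm over their backs; the gripper's body (76 mm by 85 mm) begins 54 mm behind the grasp point. The pads swing forward as they close: fully open they stand 13 mm farther back than shut.
Start: joints at [1.345, 0.087, 0.176, 1.66, 0, 1.571], TCP at [0.123, 0.536, 0.248] pointing down, gripper open.
Joint ranges: [-3.13, 3.13], [-0.85, 1.81], [-1.15, 1.24], [-2.2, 2.28], [-1.44, 1.52], [-3.14, 3.14]. Speed limits (rad/s): [2.22, 2.22, 2.57, 3.14, 3.14, 3.14].

### API

Orientations are given as a 3x3 rotation matrix whose columns are the frame's x, y, z axes.
In Python, from rig import arm, imaging gives the robot as it stands.
- The arm moves only by the shell command python3 -m pendant 'ROWS'. ROWS is JSON, a list that holds one entry, the list of rows, each a list of 7 numbers: the closure, from 0 (fully open) to 1 (shut), then the shift along the tool's x, y, z in mm, then the turn, a rotation vector about the tool's x, y, z in degrees. A call has exactly 5 rows; each row shifts and turns the commanded pose from where the row before left it, along the tool's axes as they then stand; what a row does not reach is not made up. A row lasts 1/10 s, in which the tool goes at most 50 mm and 8.59 degrees, less where a joint would pass 70% of its speed; a pose out of reach is approached as far as the arm can. A call with a gripper value outside its range is refused whole. The fingers move at their own pace and stop on an object; the grip force is fixed at half the most. Time passes only in rows, so rows that do not move let the fingers close, or fill a call up. It gives the time, the measured TCP pose, the force, the opening and the grip force at its end, in the units of the state.
- arm.get_obs(): the state, without advancing time (a new reading comes with each control period).
- imaging.get_image(name): name is "scene" or "top" or "wrist"; returns the picture (384x512x3 uint8, blue, green, red); there is no depth.
- imaging.camera_params(name): a dict with "camera_matrix" (3x3 intrinsics, pixels), "camera_from_world" (4x4, takes a point from world to camera coordinates); the wrist camera has in their place "hand_eye" (4x4, takes a point from camera to tool coordinates, whose origin is the TCP and whose axes are the flange's). Camera axes: x right, y down, z forward; pixel columns grow to the right and rows downward; lengths in m; the calibration is good to about 2 mm. A picture is of the moment at which its call begins: read the wrist's pose just before it. camera_params takes no time and is no camera call.
- arm.sign_off(): hands the job in; it is judged then, once.
The state is a dict: "t": time; "q": joint angles; "joint_vel": joint speeds; "tau": joint torques, N m; "tool_pos": TCP position; "ee_rot": TCP orientation; "force": force on the tool from outside, world axes, zero at the start; "moment": the same for the moment, N m; "gripper_width": opening from 0.0 (shut) to 1.0 (fully open); "grip_force": force on a finger pad.
Only numpy, scipy, OpenCV 4.12 (cv2) and the standard library are available. Lean on these libraries where they do the work, as an engineer would, in place of code of your own. Each camera call takes 0.05 s, during which the arm holds its last target. There are 200 camera calls.

### The job

Get the tabletop card sealer ready to run: lay the card tray flat on the sealer's raised pad, centred and square with it, and let go of it; then put the loose guard hood over it so that the flat tongue on its bracket goes straight down into the slot of the interlock switch and the hood sits fully home on the sealer's base. Lower the hood gently, without dropping it the last stretch, and do not knock or shift the bottles or the flask.

Things in the scene. Friction and masses are not known exactly. Their poses are not given: they have to be found in the camera images.
- sealer: The tabletop card sealer, fixed to the table: a grey base plate 190 (x) x 230 (y) x 30 mm high. Carries the raised pad (towards its +y end) and the interlock switch (towards its -y end). Origin: centre of its underside, z up. It stands on the left or the right side of the table, turned up to about 0.4 rad.
- pad (a point): Centre of the top face of the sealer's dark raised pad, 96 (x) x 76 (y) x 6 mm high, 36 mm above the table; axes as the sealer's. At x 0, y +35 mm, z 36 mm in the sealer's frame.
- slot (a point): Centre of the mouth of the slot in the top of the interlock switch, a metal block 62 (x) x 38 (y) x 42 mm high on the sealer's base. Slot 43 mm long along x, 8 mm wide along y, 36 mm deep, vertical, with a 3 mm chamfer at the mouth; 72 mm above the table. Axes as the sealer's. At x 0, y -75 mm, z 72 mm in the sealer's frame.
- guard: Loose guard hood, 0.4 kg: sheet-metal box open below, outside 132 (x) x 112 (y) x 66 mm high, 4 mm walls, with an upright grip fin on top and, on its -y side, a flat bracket (50 to 55 mm above the rim) with a hanging tongue. Origin: centre of the rim plane, z up. Home: axes parallel to the sealer's, origin at x 0, y +35, z 30 mm in the sealer's frame, rim on the base, tongue 32 mm in the slot.
- guard_grip (a point): Point to grip on the guard's fin: the fin is 70 mm long along the guard's x, 14 mm thick along y, from 66 to 102 mm above the rim; this point is on the guard's vertical axis, 88 mm above the rim. Axes as the guard's.
- tongue_tip (a point): Centre of the lower end of the guard's flat steel tongue: 40 mm wide along the guard's x, 5 mm thick along y, 40 mm free length below the bracket; at x 0, y -110 mm, z +10 mm in the guard's frame. Axes as the guard's.
- tray: The card tray, about 0.2 kg, loose on the table: aluminium plate 84 (x) x 64 (y) x 10 mm with a black upright grip bar in the middle, 54 mm long along x, 14 mm thick along y, from 10 to 48 mm above the underside. Origin: centre of the underside. A half turn makes no difference. On the pad its long side (x) goes along the sealer's x.
- tray_grip (a point): Point to grip on the tray's bar: on its vertical axis, 34 mm above the underside. Axes as the tray's.
- flask: Bystander: upright drinking flask, 72 mm diameter, 210 mm tall. Origin: centre of its underside.
- bottle_a: Bystander: upright clear water bottle, 64 mm diameter, 200 mm tall, close beside the guard at the start (about 130 mm centre to centre). Origin: centre of its underside.
- bottle_b: Bystander: upright clear water bottle, 64 mm diameter, 200 mm tall, close behind the sealer (its +x side). Origin: centre of its underside.
There are look-alikes about, which are no part of the job. Leave any brown or turquoise look-alike of the guard alone.

How it is judged:
By the outcome, as a careful person would: the job done as asked, in the order asked, and still so for the second after the job is handed in, with the robot touching nothing.
It also fails if it takes over 72 s, if anything falls off the work surface, if the arm or the gripper's body presses on something with over 40 N, if the wrist force passes 120 N, or if a joint passes its speed limit or range.

## Working session

There is one attempt and no reset: what is moved stays moved. The work goes in short steps, Python scripts to look and compute and a shell command to move; the robot and the scene stay as the last step left them, time stands still between calls to the robot, and variables do not carry over. Pictures are saved under pics/ and viewed, at most 12 in all, crops included, and the job is handed in when it is done.

```bash
mkdir -p pics; ls
python3 - <<'E'
from rig import arm, imaging
import cv2,numpy as np
o=arm.get_obs();print({k:np.round(v,3).tolist() for k,v in o.items()})
a=imaging.get_image("scene");b=imaging.get_image("top")
cv2.imwrite("pics/s0.png",a);cv2.imwrite("pics/t0.png",b)
np.set_printoptions(precision=4,suppress=True)
for n in ("scene","top","wrist"):print(imaging.camera_params(n))
E
```

```text
pics
{'t': 0.0, 'q': [1.345, 0.087, 0.175, 1.66, -0.0, 1.571], 'joint_vel': [-0.001, 0.001, -0.001, 0.0, -0.0, 0.001], 'tau': [-0.004, -52.04, 46.48, 0.017, -0.0, 0.0], 'tool_pos': [0.123, 0.536, 0.248], 'ee_rot': [[-0.975, 0.224, -0.0], [0.224, 0.975, -0.001], [-0.0, -0.001, -1.0]], 'force': [-0.844, 0.74, 0.233], 'moment': [-0.092, -0.008, -0.005], 'grip_force': 0.0, 'gripper_width': 0.999}
{'camera_matrix': array([[423.9967,   0.    , 251.8392],
       [  0.    , 423.9967, 189.6152],
       [  0.    ,   0.    ,   1.    ]]), 'camera_from_world': array([[ 0.72  ,  0.6939, -0.009 , -0.4428],
       [ 0.5771, -0.6059, -0.5476, -0.2087],
       [-0.3854,  0.3891, -0.8367,  1.6848],
       [ 0.    ,  0.    ,  0.    ,  1.    ]])}
{'camera_matrix': array([[445.1356,   0.    , 260.6451],
       [  0.    , 445.1356, 194.6657],
       [  0.    ,   0.    ,   1.    ]]), 'camera_from_world': array([[ 0.0166, -0.9997,  0.0168,  0.0635],
       [-0.9846, -0.0193, -0.174 ,  0.5377],
       [ 0.1742, -0.0136, -0.9846,  1.5938],
       [ 0.    ,  0.    ,  0.    ,  1.    ]])}
{'camera_matrix': array([[309.9264,   0.    , 257.4535],
       [  0.    , 309.9264, 198.2078],
       [  0.    ,   0.    ,   1.    ]]), 'hand_eye': array([[-0.0007, -0.9634, -0.2679,  0.0678],
       [ 1.    , -0.0013,  0.0018,  0.0002],
       [-0.0021, -0.2679,  0.9634, -0.1256],
       [ 0.    ,  0.    ,  0.    ,  1.    ]])}
```

View pics/s0.png

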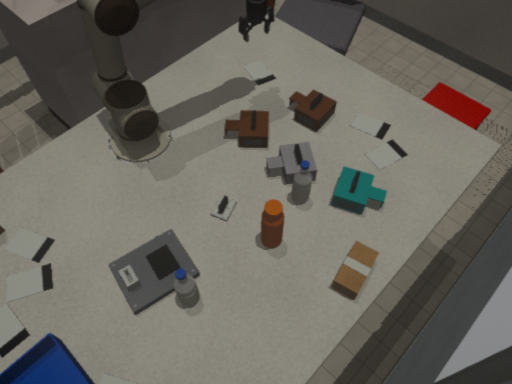

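View pics/t0.png

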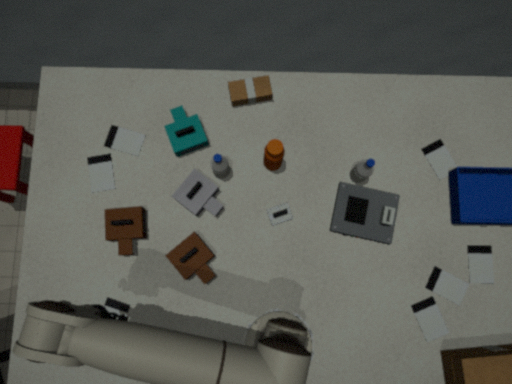

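The scene and top views show several candidates for the guard. In the top view these are:
- brown at (125,222)
- brown at (190,257)
- turquoise at (187,133)
- grey at (197,192), with a bottle beside it at (220,165)

The grey one fits: it is sheet metal, neither brown nor turquoise, and has the bottle close by. The tray is at (280,214) and the sealer at (365,212), with bottle_b behind it at (362,170). I'll enlarge all of these in one crop to confirm.

```bash
cat > h.py <<'E'
import numpy as np,cv2
from rig import arm,imaging
from scipy.optimize import least_squares
np.set_printoptions(precision=4,suppress=True)
def cam(n,o=None):
    p=imaging.camera_params(n)
    if n=="wrist":
        T=np.eye(4);T[:3,:3]=o["ee_rot"];T[:3,3]=o["tool_pos"]
        return p["camera_matrix"],np.linalg.inv(T@p["hand_eye"])
    return p["camera_matrix"],p["camera_from_world"]
def onplane(c,uv,z):
    K,M=c;R=M[:3,:3];C=-R.T@M[:3,3];d=R.T@np.linalg.inv(K)@np.array([*uv,1.]);return C+d*(z-C[2])/d[2]
def proj(c,P):
    K,M=c;q=(np.atleast_2d(P)@M[:3,:3].T+M[:3,3])@K.T;return q[:,:2]/q[:,2:]
def tri(cs,uvs):
    X,*_=[least_squares(lambda X:np.concatenate([proj(c,X)[0]-u for c,u in zip(cs,uvs)]),[.4,0,.05])]
    return X.x,np.abs(X.fun).max()
def place(x,y,z,th,P):
    P=np.atleast_2d(P);c,s=np.cos(th),np.sin(th)
    return P@np.array([[c,s,0],[-s,c,0],[0,0,1]])+[x,y,z]
def fit(obs,x0):
    "obs: list of (cam, model pts Nx3, pixels Nx2); fits x,y,z,yaw"
    f=lambda v:np.concatenate([(proj(c,place(*v,P))-np.array(u)).ravel() for c,P,u in obs])
    r=least_squares(f,x0,loss="soft_l1");return r.x,f(r.x)
def togo(x,y,z,th):
    "shift in tool axes (mm), turn about tool z (deg) to the pose with tool x=-(c,s), y=(-s,c)"
    o=arm.get_obs();R=np.array(o["ee_rot"]);d=np.array([x,y,z])-o["tool_pos"]
    R1=np.array([[-np.cos(th),-np.sin(th),0],[-np.sin(th),np.cos(th),0],[0,0,-1]])
    print("t",o["t"],"pos",o["tool_pos"],"shift mm",R.T@d*1000,"turn deg",np.degrees(cv2.Rodrigues(R.T@R1)[0].ravel()))
E
python3 - <<'E'
from h import *
s=cv2.imread("pics/s0.png");t=cv2.imread("pics/t0.png")
def cr(i,x,y,w,h):return cv2.resize(i[y:y+h,x:x+w],(264,298),interpolation=cv2.INTER_CUBIC)
A=np.hstack([cr(t,168,145,72,81),cr(t,248,174,72,81),cr(t,322,150,88,99)])
B=np.hstack([cr(s,262,135,72,81),cr(s,190,165,72,81),cr(s,106,220,106,120)])
cv2.imwrite("pics/c0.png",np.vstack([A,B]))
c=cam("top")
for n,uv,z in [("guard top",(197,187),.066),("tray",(280,213),.02),("pad",(356,209),.036),("slot",(389,215),.072),("botA top",(217,158),.2),("botB top",(370,162),.2),("flask top",(275,146),.21)]:print(n,onplane(c,uv,z))
E
```

```text
guard top [0.5569 0.3058 0.066 ]
tray [ 0.4733 -0.0003  0.02  ]
pad [ 0.4914 -0.2807  0.036 ]
slot [ 0.4664 -0.3917  0.072 ]
botA top [0.6322 0.2249 0.2   ]
botB top [ 0.6291 -0.2938  0.2   ]
flask top [0.6755 0.0298 0.21  ]
```

View pics/c0.png

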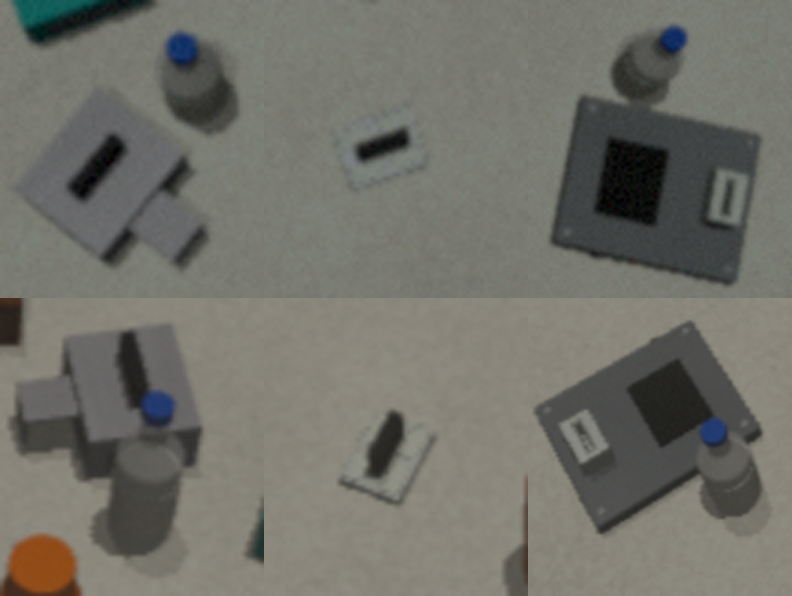

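The enlarged crop confirms it. The grey box with a black fin (97,167) and an outstretched bracket (175,225) is the guard, and bottle_a stands on its +x side. The tray is plain with a black bar (383,145), and the sealer has a dark pad (632,180) and a switch (728,198). I'll take the arm over the sealer for a close look.

```bash
python3 -c "
from h import *
togo(.46,-.33,.33,-.17);togo(.473,0,.25,-1.19)"
```

```text
t 0.1 pos [0.1231 0.5359 0.2477] shift mm [-522.1818 -768.5666  -81.4263] turn deg [-0.0673 -0.0012 -3.1944]
t 0.1 pos [0.1231 0.5359 0.2477] shift mm [-460.9836 -443.9364   -1.8084] turn deg [-0.0617  0.0331 55.2473]
```

```bash
python3 -m pendant '[[[0,-26,-38,-4,0,0,0],[0,-26,-38,-4,0,0,0],[0,-26,-38,-4,0,0,0],[0,-26,-38,-4,0,0,0],[0,-26,-38,-4,0,0,0]]]'
python3 -m pendant '[[[0,-26,-38,-4,0,0,0],[0,-26,-38,-4,0,0,0],[0,-26,-38,-4,0,0,0],[0,-26,-38,-4,0,0,0],[0,-26,-38,-4,0,0,0]]]'
python3 -m pendant '[[[0,-26,-38,-4,0,0,0],[0,-26,-38,-4,0,0,0],[0,-26,-38,-4,0,0,0],[0,-26,-38,-4,0,0,0],[0,-26,-38,-4,0,0,0]]]'
python3 -m pendant '[[[0,-26,-38,-4,0,0,0],[0,-26,-38,-4,0,0,0],[0,-26,-38,-4,0,0,0],[0,-26,-38,-4,0,0,0],[0,-18,-38,-4,0,0,-3]]]'
python3 -c "
from h import *
togo(.46,-.33,.33,-.17);o=arm.get_obs();a=imaging.get_image('wrist');cv2.imwrite('pics/w1.png',a);np.save('w1.npy',np.hstack([o['ee_rot'],np.reshape(o['tool_pos'],(3,1))]))"
```

```text
t: 0.6
tool_pos: [0.2074, 0.32, 0.2681]
ee_rot: [[-0.975, 0.223, -0.0], [0.223, 0.975, -0.0], [-0.0, -0.0, -1.0]]
force: [0.9, 0.3, 1.0]
gripper_width: 1.001
grip_force: 0.0
t: 1.1
tool_pos: [0.2914, 0.1057, 0.2884]
ee_rot: [[-0.975, 0.223, 0.001], [0.223, 0.975, 0.0], [-0.001, 0.0, -1.0]]
force: [1.2, 0.0, 0.1]
gripper_width: 1.0
grip_force: 0.0
t: 1.6
tool_pos: [0.3757, -0.109, 0.3083]
ee_rot: [[-0.974, 0.225, 0.0], [0.225, 0.974, 0.0], [-0.0, 0.0, -1.0]]
force: [1.3, 1.1, 1.0]
gripper_width: 0.999
grip_force: 0.0
t: 2.1
tool_pos: [0.4526, -0.3214, 0.3275]
ee_rot: [[-0.985, 0.172, -0.001], [0.172, 0.985, 0.001], [0.001, 0.001, -1.0]]
force: [1.0, 0.5, 0.5]
gripper_width: 0.998
grip_force: 0.0
t 2.1 pos [ 0.4526 -0.3214  0.3275] shift mm [-8.7934 -7.2378 -2.5474] turn deg [ 0.0298 -0.0466 -0.1861]
```

```bash
python3 -m pendant '[[[0,0,0,0,0,0,0],[0,0,0,0,0,0,0],[0,20,30,25,0,0,0],[0,20,30,25,0,0,0],[0,0,0,0,0,0,0]]]'
python3 -c "
from h import *
o=arm.get_obs();a=imaging.get_image('wrist');np.save('w2.npy',np.hstack([o['ee_rot'],np.reshape(o['tool_pos'],(3,1))]));print(o['t'],o['joint_vel'])
cv2.imwrite('pics/w2.png',a);cv2.imwrite('pics/w2b.png',cv2.resize(a,(800,600),interpolation=cv2.INTER_CUBIC))"
```

```text
t: 2.65
tool_pos: [0.4193, -0.2484, 0.2739]
ee_rot: [[-0.985, 0.17, -0.007], [0.17, 0.985, 0.005], [0.008, 0.004, -1.0]]
force: [-0.2, 0.1, -0.1]
gripper_width: 1.0
grip_force: 0.0
2.65 [-0.0285  0.0473  0.1755  0.0087 -0.0123 -0.0393]
```

View pics/w2b.png

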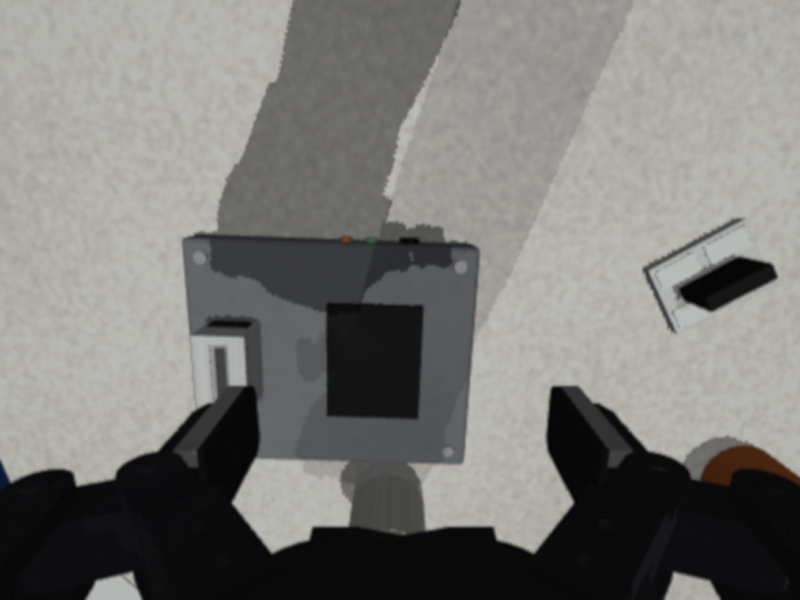

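This wrist view shows the sealer with its pad at (375,360), its switch at (220,365), partly hidden by a finger, and the tray at (710,275). I'll extract the pad corners from both wrist views and triangulate them.

```bash
cat >> h.py <<'E'
def wc(f):
    W=np.load(f);return cam("wrist",{"ee_rot":W[:,:3],"tool_pos":W[:,3]})
def quad(img,guess,thr,r=60,dark=True):
    "corners (subpixel line fits) of the dark/bright blob at guess; ordered from the top-left clockwise"
    g=cv2.cvtColor(img,cv2.COLOR_BGR2GRAY);m=((g<thr) if dark else (g>thr)).astype(np.uint8)
    n,l=cv2.connectedComponents(m,connectivity=4);b=(l==l[guess[1],guess[0]]).astype(np.uint8)
    c=max(cv2.findContours(b,cv2.RETR_EXTERNAL,cv2.CHAIN_APPROX_NONE)[0],key=cv2.contourArea)
    (p,s,a)=cv2.minAreaRect(c);q=cv2.approxPolyN(c,4)if hasattr(cv2,"approxPolyN") else cv2.boxPoints((p,s,a))
    q=np.array(q,float).reshape(4,2);ctr=q.mean(0);q=q[np.argsort(np.arctan2(*(q-ctr).T[::-1]))]
    c=c.reshape(-1,2).astype(float);L=[]
    for i in range(4):
        A,B=q[i],q[(i+1)%4];t=(B-A)/np.linalg.norm(B-A);nn=np.array([-t[1],t[0]])
        k=(abs((c-A)@nn)<3)&((c-A)@t>3)&((B-c)@t>3)
        vx,vy,x,y=cv2.fitLine(c[k].astype(np.float32),cv2.DIST_HUBER,0,.01,.01).ravel();N=np.array([-vy,vx]);N*=np.sign(N@(np.array([x,y])-ctr))
        L.append((N,N@[x,y]+.5))
    return np.array([np.linalg.solve([L[i-1][0],L[i][0]],[L[i-1][1],L[i][1]]) for i in range(4)])
E
python3 - <<'E'
from h import *
a=cv2.imread("pics/w1.png");b=cv2.imread("pics/w2.png");c1,c2=wc("w1.npy"),wc("w2.npy")
P=onplane(c2,(375*.64,360*.64),.036);g=proj(c1,P)[0].astype(int);print(P,g)
q1=quad(a,g,30);q2=quad(b,(240,230),30);print(q1,q2)
# image order TL,TR,BR,BL : up=-x, right=+y
X=np.array([tri([c1,c2],[u,v])[0] for u,v in zip(q1,q2)]);print(X,X.mean(0))
m=np.array([[-48,-38,0],[-48,38,0],[48,38,0],[48,-38,0]])/1000
for ob in ([(c1,m,q1)],[(c2,m,q2)],[(c1,m,q1),(c2,m,q2)]):
    v,r=fit(ob,[*P,-.17]);print(v,abs(r).max())
s=place(*v,[0,-.11,.036])[0];print("slot",s,proj(c1,s),proj(c2,s))
i=cv2.resize(a,(800,600),interpolation=cv2.INTER_CUBIC);cv2.imwrite("pics/w1b.png",i)
E
```

```text
[ 0.488  -0.2807  0.036 ] [290 184]
[[262.8854 149.2744]
 [318.276  152.9373]
 [312.5433 218.6725]
 [261.3056 217.0845]] [[209.5    193.2077]
 [269.8192 196.1463]
 [266.3075 266.7339]
 [209.5    265.0716]]
[[ 0.4354 -0.3094  0.0303]
 [ 0.4525 -0.2366  0.0307]
 [ 0.5438 -0.2565  0.0349]
 [ 0.5281 -0.3281  0.0365]] [ 0.49   -0.2826  0.0331]
[ 0.492  -0.2823  0.0268 -0.2093] 1.1800743033907395
[ 0.4919 -0.2834  0.0284 -0.2123] 0.716342987896553
[ 0.4914 -0.2829  0.0296 -0.2121] 1.3458525786710425
slot [ 0.4682 -0.3904  0.0656] [[205.8243 188.903 ]] [[142.3051 239.1868]]
```

View pics/w1b.png

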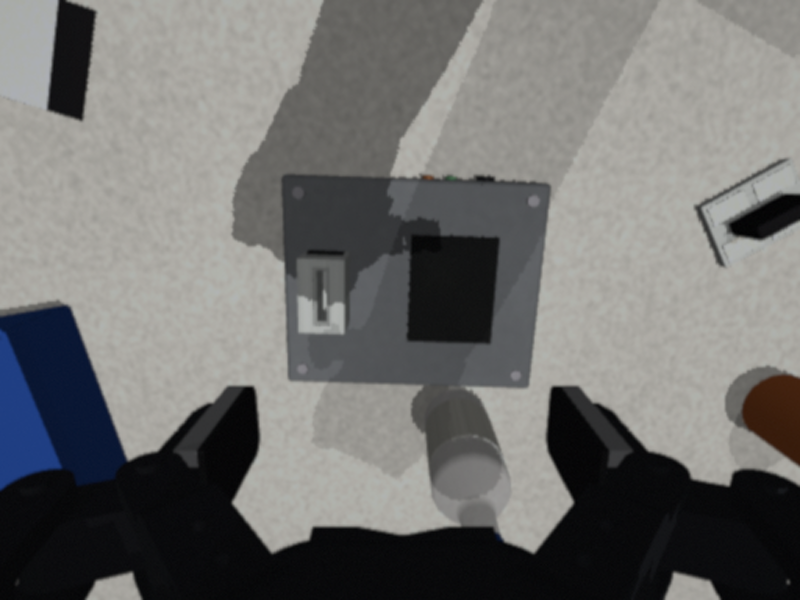

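This view shows the whole sealer. The slot is at (321,296), within 1 px of where the pad fit predicts it (205.8,188.9 in camera pixels). I'll fit the whole sealer, then go over the tray.

Run:
```python
from h import *
a=cv2.imread("pics/w1.png");b=cv2.imread("pics/w2.png");c1,c2=wc("w1.npy"),wc("w2.npy")
q1=quad(a,(290,184),30);q2=quad(b,(240,230),30)
m=np.array([[-48,35-38,36],[-48,73,36],[48,73,36],[48,-3,36]])/1000
B=np.array([[-95,-115,30],[-95,115,30],[95,115,30],[95,-115,30]])/1000
S=np.array([[0,-75,72]])/1000
u1=np.array([[283,176],[549,184],[528,386],[290,379]])*.64;u2=np.array([[184,238],[478,248],[464,463]])*.64
ob=[(c1,m,q1),(c2,m,q2),(c1,B,u1),(c2,B[:3],u2),(c1,S,[[205.4,189.4]])]
v,r=fit(ob,[.5,-.32,0,-.2]);print(v);print(r.reshape(-1,2))
v[2]=0;print("pad",place(*v,[0,.035,.036]),"slot",place(*v,S),"yaw",v[3]);np.save("seal.npy",v)
togo(.475,0,.22,-1.19)
```

```text
[ 0.4849 -0.3169 -0.0083 -0.2056]
[[-0.0928  1.4164]
 [-0.0106 -0.5024]
 [ 0.1688  0.0589]
 [-0.9101  0.125 ]
 [-0.0664  0.7376]
 [ 0.8926 -0.2713]
 [ 1.1305 -0.6952]
 [ 0.3969 -0.6591]
 [-0.6306 -0.3115]
 [ 0.0371  0.1573]
 [-0.6594  0.565 ]
 [-0.7237  0.7641]
 [-0.357  -0.0435]
 [ 0.5849 -0.1534]
 [-0.7841 -0.6168]
 [ 0.9508  0.1354]]
pad [[ 0.492  -0.2827  0.036 ]] slot [[ 0.4696 -0.3903  0.072 ]] yaw -0.2055808455145437
t 2.7 pos [ 0.4211 -0.2503  0.2769] shift mm [-10.6776 255.7559  57.1674] turn deg [-0.0144 -0.1674 58.3916]
```

```bash
python3 -m pendant '[[[0,-2,48,11,0,0,0],[0,-2,48,11,0,0,0],[0,-2,48,11,0,0,0],[0,-2,48,11,0,0,0],[0,-2,48,11,0,0,0]]]' >/dev/null
python3 -m pendant '[[[0,0,0,0,0,0,8.4],[0,0,0,0,0,0,8.4],[0,0,0,0,0,0,8.4],[0,0,0,0,0,0,8.4],[0,0,0,0,0,0,8.4]]]' >/dev/null
python3 -m pendant '[[[0,0,0,0,0,0,8.4],[0,0,0,0,0,0,8],[0,0,0,0,0,0,0],[0,0,0,0,0,0,0],[0,0,0,0,0,0,0]]]'
python3 -c "
from h import *
togo(.475,0,.22,-1.19);o=arm.get_obs();a=imaging.get_image('wrist');cv2.imwrite('pics/w3.png',a);np.save('w3.npy',np.hstack([o['ee_rot'],np.reshape(o['tool_pos'],(3,1))]))"
python3 -m pendant '[[[0,0,25,25,0,0,0],[0,-10,0,25,0,0,0],[0,0,0,0,0,0,0],[0,0,0,0,0,0,0],[0,0,0,0,0,0,0]]]'
python3 -c "
from h import *
togo(.475,0,.22,-1.19);o=arm.get_obs();a=imaging.get_image('wrist');cv2.imwrite('pics/w4.png',a);np.save('w4.npy',np.hstack([o['ee_rot'],np.reshape(o['tool_pos'],(3,1))]))
z=lambda f:cv2.resize(cv2.imread(f)[:300,100:412],(400,385),interpolation=cv2.INTER_CUBIC)
cv2.imwrite('pics/w34.png',np.hstack([z('pics/w3.png'),z('pics/w4.png')]))"
```

```text
t: 4.2
tool_pos: [0.4745, -0.0186, 0.2239]
ee_rot: [[-0.372, 0.928, 0.001], [0.928, 0.372, -0.0], [-0.0, 0.001, -1.0]]
force: [0.2, 0.5, -0.1]
gripper_width: 1.0
grip_force: 0.0
t 4.2 pos [ 0.4745 -0.0186  0.2239] shift mm [17.0316  7.3873  3.9256] turn deg [0.0566 0.0272 0.0355]
t: 4.75
tool_pos: [0.5013, -0.0186, 0.1749]
ee_rot: [[-0.369, 0.929, 0.002], [0.929, 0.369, 0.0], [-0.001, 0.002, -1.0]]
force: [-0.1, 1.1, 0.7]
gripper_width: 1.001
grip_force: 0.0
t 4.75 pos [ 0.5013 -0.0186  0.1749] shift mm [ 26.9907 -17.4948 -45.1782] turn deg [ 0.0896  0.034  -0.1365]
```

View pics/w34.png

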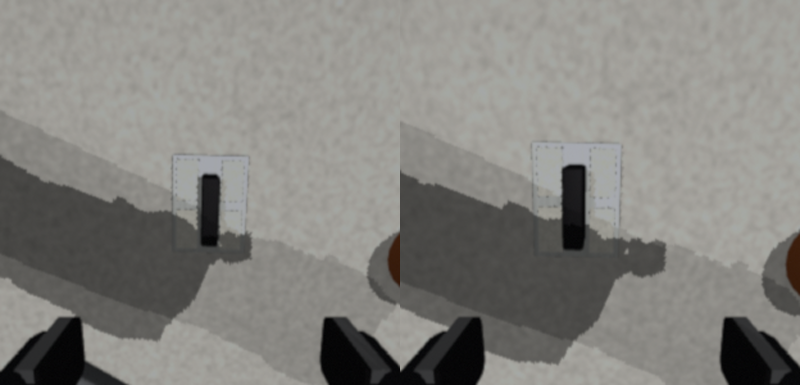

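The two views show the tray nearly square with the tool. Its plate corners are about (173,156), (249,155), (248,251), (174,251) on the left and (533,142), (621,144), (621,255), (533,255) on the right, with the bar at (210,210) and (573,207).

Run:
```python
from h import *
c3,c4=wc("w3.npy"),wc("w4.npy")
k=np.array([312/400,300/385])
u3=np.array([[173,156],[249,155],[248,251],[174,251]])*k+[100,0];u4=(np.array([[533,142],[621,144],[621,255],[533,255]])-[400,0])*k+[100,0]
m=np.array([[-42,-32,10],[-42,32,10],[42,32,10],[42,-32,10]])/1000
X=np.array([tri([c3,c4],[a,b])[0] for a,b in zip(u3,u4)]);print(X,X.mean(0))
v,r=fit([(c3,m,u3),(c4,m,u4)],[.47,0,0,-1.19]);print(v,abs(r).max())
bar=np.array([[0,-7,48],[0,7,48]])/1000
print((proj(c3,place(*v,bar))-[100,0])/k,(proj(c4,place(*v,bar))-[100,0])/k+[400,0])
v[2]=0;np.save("tray.npy",v)
togo(v[0],v[1],.034-.002,v[3])
```

```text
[[ 0.431   0.0278  0.0077]
 [ 0.4894  0.0506  0.0091]
 [ 0.5171 -0.0201  0.0305]
 [ 0.4598 -0.0415  0.0354]] [0.4743 0.0042 0.0207]
[ 0.4756  0.0005 -0.006  -1.1944] 3.658260423535438
[[202.3909 211.8576]
 [220.3407 211.9259]] [[564.3789 209.0278]
 [585.7902 209.0439]]
t 4.8 pos [ 0.5014 -0.0186  0.1749] shift mm [ 27.3687 -17.2596 142.8898] turn deg [0.1105 0.0439 0.1135]
```

```bash
python3 -m pendant '[[[0,27,-17,20,0,0,0],[0,0,0,40,0,0,0],[0,0,0,40,0,0,0],[0,0,0,30,0,0,0],[0,0,0,11,0,0,0]]]' >/dev/null
python3 -m pendant '[[[0,0,0,0,0,0,0],[1,0,0,0,0,0,0],[1,0,0,0,0,0,0],[1,0,0,0,0,0,0],[1,0,0,0,0,0,0]]]'
python3 -m pendant '[[[1,0,0,0,0,0,0],[1,0,0,0,0,0,0],[1,0,0,0,0,0,0],[1,0,0,0,0,0,0],[1,0,0,0,0,0,0]]]'
python3 -c "
from h import *
v=np.load('tray.npy');togo(v[0],v[1],.033,v[3])"
```

```text
t: 5.8
tool_pos: [0.4759, 0.0001, 0.0332]
ee_rot: [[-0.369, 0.929, 0.001], [0.929, 0.369, 0.0], [-0.0, 0.001, -1.0]]
force: [0.8, -0.9, 0.4]
gripper_width: 0.33
grip_force: 0.0
t: 6.3
tool_pos: [0.4757, 0.0001, 0.0329]
ee_rot: [[-0.369, 0.929, 0.001], [0.929, 0.369, -0.0], [-0.0, 0.001, -1.0]]
force: [-0.8, -1.2, 5.3]
gripper_width: 0.155
grip_force: 60.2
t 6.3 pos [0.4757 0.0001 0.0329] shift mm [ 0.4247  0.0277 -0.1102] turn deg [0.0446 0.0259 0.0906]
```

Gripped: opening 0.155 (13 mm) at 60 N. I'll lift it and look at it in hand.

```bash
python3 -m pendant '[[[1,0,0,-10,0,0,0],[1,0,0,-40,0,0,0],[1,0,0,-40,0,0,0],[1,0,0,-40,0,0,0],[1,0,0,-20,0,0,0]]]'
python3 -m pendant '[[[1,0,0,0,0,0,-8.4],[1,0,0,0,0,0,-8.4],[1,0,0,0,0,0,-8.4],[1,0,0,0,0,0,-8.4],[1,0,0,0,0,0,-8.4]]]' >/dev/null
python3 -m pendant '[[[1,0,0,0,0,0,-8.4],[1,0,0,0,0,0,-6.2],[1,0,0,0,0,0,0],[1,0,0,0,0,0,0],[1,0,0,0,0,0,0]]]' 
python3 -c "
from h import *
v=np.load('seal.npy');p=place(*v,[0,.035,0])[0];togo(p[0],p[1],.183,v[3]);a=imaging.get_image('wrist');cv2.imwrite('pics/w5.png',a);cv2.imwrite('pics/w5c.png',cv2.resize(a[180:384,100:412],(780,510),interpolation=cv2.INTER_CUBIC))"
```

```text
t: 6.8
tool_pos: [0.476, 0.0002, 0.1861]
ee_rot: [[-0.369, 0.929, 0.004], [0.929, 0.369, 0.0], [-0.001, 0.003, -1.0]]
force: [-0.0, 0.0, -2.6]
gripper_width: 0.157
grip_force: 59.4
t: 7.8
tool_pos: [0.4753, 0.0001, 0.1823]
ee_rot: [[-0.979, 0.206, -0.0], [0.206, 0.979, 0.0], [0.0, 0.0, -1.0]]
force: [0.2, 0.1, -2.6]
gripper_width: 0.155
grip_force: 59.2
t 7.8 pos [0.4753 0.0001 0.1823] shift mm [ -74.5892 -273.3003   -0.708 ] turn deg [ 0.0002 -0.0126 -0.1016]
```

View pics/w5c.png

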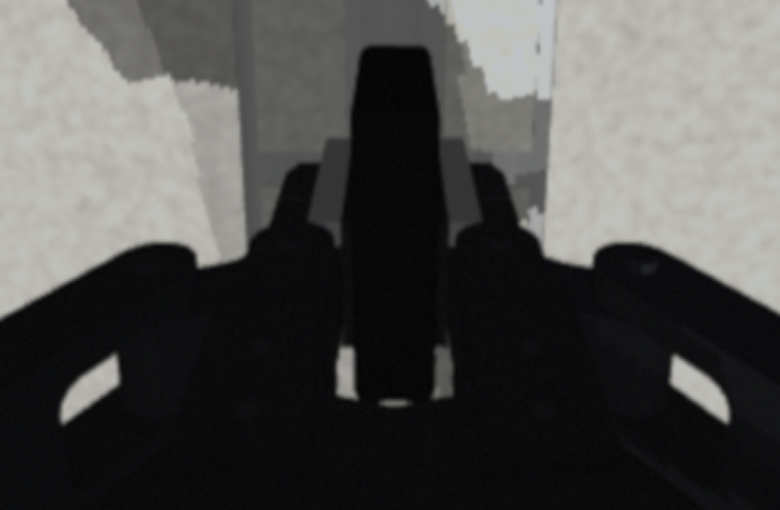

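The tray hangs squarely in the pads. Its bar ends appear at (395,47) and (395,403) in the crop. From those I'll get the offset along the bar.

Run:
```python
from h import *
p=imaging.camera_params("wrist");c=(p["camera_matrix"],np.linalg.inv(p["hand_eye"]))
f=lambda x,z:proj(c,[x/1000,0,z/1000])[0]
for x,z in [(27,23),(32,23),(22,23),(27,-15),(-27,-15),(-22,-15),(-32,-15),(42,23),(37,23),(47,23)]:print(x,z,f(x,z))
g=cv2.cvtColor(cv2.imread("pics/w5.png"),cv2.COLOR_BGR2GRAY)
print("obs bar 198.8, 341.2");print(g[140:185:1,[230,255,280,300]].T)
```

```text
27 23 [256.5016 197.1384]
32 23 [256.4857 187.3526]
22 23 [256.5173 206.7555]
27 -15 [256.4138 223.6785]
-27 -15 [256.6228 343.1187]
-22 -15 [256.6054 333.1716]
-32 -15 [256.6399 352.8658]
42 23 [256.4529 167.2565]
37 23 [256.4694 177.3935]
47 23 [256.4361 156.9369]
obs bar 198.8, 341.2
[[ 90  91  90  89  88  88  88  88  89  89  89  90  90  90  90  90  88  88
   87  86  85  85  83  79  71  68  70  76  81  82  82  82  82  82  83  86
   90  92  93  96  95  94  93  92  92]
 [ 86  86  87  88  88  89  89  90  89  89  90  89  89  88  87  86  85  86
   86  88  88  90  90  86  76  70  72  78  84  86  87  86  87  86  86  86
   86  86  86  86  86  86  86  86  86]
 [186 187 185 184 183 184 186 188 189 189 189 189 189 190 190 188 168 132
  117 115 115 115 114 107  89  76  86 117 150 168 172 172 172 170 159 153
  168 175 176 178 180 180 180 179 179]
 [187 187 187 186 188 189 189 189 189 188 188 189 189 189 189 190 191 192
  193 193 193 192 189 170 127  89  96 135 171 189 194 194 193 189 175 166
  185 192 193 193 193 193 193 193 193]]
```

```bash
python3 -m pendant '[[[1,-10.7,-39,0,0,0,0],[1,-10.7,-39,0,0,0,0],[1,-10.7,-39,0,0,0,0],[1,-10.7,-39,0,0,0,0],[1,-10.7,-39,0,0,0,0]]]' >/dev/null
python3 -m pendant '[[[1,-10.7,-39,0,0,0,0],[1,-10.4,-39.3,0,0,0,0],[1,0,0,40,0,0,-0.1],[1,0,0,40,0,0,0],[1,0,0,0,0,0,0]]]'
python3 -m pendant '[[[1,0,0,0,0,0,0],[1,0,0,0,0,0,0],[1,0,0,5,0,0,0],[1,0,0,5,0,0,0],[1,0,0,5,0,0,0]]]'
python3 -c "
from h import *
v=np.load('seal.npy');p=place(*v,[0,.035,0])[0];togo(p[0],p[1],.069,v[3])"
```

```text
t: 8.85
tool_pos: [0.4899, -0.2814, 0.0965]
ee_rot: [[-0.979, 0.204, -0.008], [0.204, 0.979, 0.005], [0.009, 0.003, -1.0]]
force: [-0.1, 0.7, -3.0]
gripper_width: 0.159
grip_force: 59.6
t: 9.35
tool_pos: [0.4931, -0.2826, 0.0875]
ee_rot: [[-0.979, 0.202, 0.001], [0.202, 0.979, -0.0], [-0.001, -0.0, -1.0]]
force: [-0.1, -0.6, -2.1]
gripper_width: 0.158
grip_force: 59.7
t 9.35 pos [ 0.4931 -0.2826  0.0875] shift mm [ 1.0797 -0.2277 18.5382] turn deg [-0.018   0.0513  0.1528]
```

```bash
python3 -m pendant '[[[1,1,0,4,0,0,0.1],[1,0,0,4,0,0,0],[1,0,0,3,0,0,0],[1,0,0,2,0,0,0],[1,0,0,1,0,0,0]]]'
python3 -m pendant '[[[1,0,0,1,0,0,0],[1,0,0,1,0,0,0],[1,0,0,1,0,0,0],[1,0,0,0,0,0,0],[1,0,0,0,0,0,0]]]'
```

```text
t: 9.85
tool_pos: [0.4918, -0.2824, 0.073]
ee_rot: [[-0.979, 0.203, -0.0], [0.203, 0.979, 0.0], [0.0, 0.0, -1.0]]
force: [-0.1, -1.1, -2.4]
gripper_width: 0.156
grip_force: 59.7
t: 10.35
tool_pos: [0.4919, -0.2824, 0.0703]
ee_rot: [[-0.979, 0.203, 0.0], [0.203, 0.979, -0.0], [-0.0, -0.0, -1.0]]
force: [-0.4, 0.5, -2.0]
gripper_width: 0.152
grip_force: 59.7
```

```bash
python3 -m pendant '[[[1,0,0,0.5,0,0,0.1],[1,0,0,0.5,0,0,0],[1,0,0,0.5,0,0,0],[1,0,0,0,0,0,0],[1,0,0,0,0,0,0]]]'
```

```text
t: 10.85
tool_pos: [0.4918, -0.2824, 0.0689]
ee_rot: [[-0.979, 0.205, 0.0], [0.205, 0.979, -0.0], [-0.0, -0.0, -1.0]]
force: [-1.0, 0.8, -0.2]
gripper_width: 0.152
grip_force: 60.2
```

```bash
python3 -m pendant '[[[1,0,0,0.5,0,0,0],[1,0,0,0,0,0,0],[0.6,0,0,0,0,0,0],[0.4,0,0,0,0,0,0],[0,0,0,0,0,0,0]]]'
python3 -m pendant '[[[0,0,0,0,0,0,0],[0,0,0,0,0,0,0],[0,0,0,0,0,0,0],[0,0,0,-10,0,0,0],[0,0,0,-30,0,0,0]]]'
python3 -m pendant '[[[0,0,0,-40,0,0,0],[0,-10,0,-40,0,0,0],[0,-20,0,-40,0,0,0],[0,0,0,0,0,0,0],[0,0,0,0,0,0,0]]]'
python3 -c "
from h import *
o=arm.get_obs();a=imaging.get_image('wrist');cv2.imwrite('pics/w6.png',a);np.save('w6.npy',np.hstack([o['ee_rot'],np.reshape(o['tool_pos'],(3,1))]))
cv2.imwrite('pics/w6c.png',cv2.resize(a[80:320,110:430],(800,600),interpolation=cv2.INTER_CUBIC))
togo(.53,.31,.30,-.68)"
```

```text
t: 11.35
tool_pos: [0.4919, -0.2825, 0.0682]
ee_rot: [[-0.979, 0.205, 0.0], [0.205, 0.979, -0.0], [-0.0, -0.0, -1.0]]
force: [0.2, -0.2, -0.6]
gripper_width: 0.662
grip_force: 0.0
t: 11.85
tool_pos: [0.4906, -0.2817, 0.1066]
ee_rot: [[-0.979, 0.205, -0.004], [0.205, 0.979, 0.002], [0.004, 0.001, -1.0]]
force: [0.4, -0.2, 0.2]
gripper_width: 0.998
grip_force: 0.0
t: 12.35
tool_pos: [0.5218, -0.2888, 0.2296]
ee_rot: [[-0.979, 0.205, 0.002], [0.205, 0.979, -0.001], [-0.002, -0.001, -1.0]]
force: [0.7, 0.1, -0.9]
gripper_width: 0.998
grip_force: 0.0
t 12.4 pos [ 0.5211 -0.2885  0.2281] shift mm [114.0279 587.6461 -71.7843] turn deg [-0.0015 -0.0225 27.1279]
```

View pics/w6c.png

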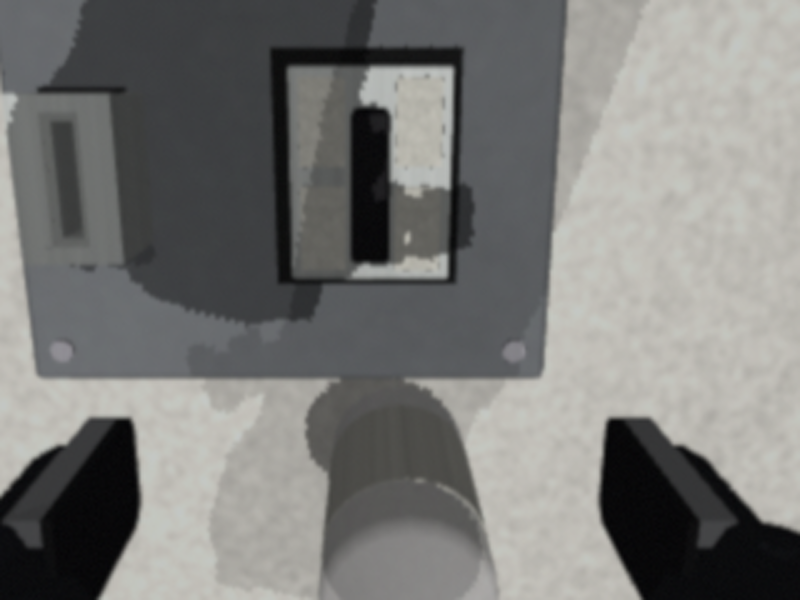

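The released tray sits on the pad. The pad outline runs (272,48) to (456,283), the tray top (286,65) to (448,280), and the slot is at about (65,180). I'll compute its placement in the sealer frame and refine the slot position.

Run:
```python
from h import *
c=wc("w6.npy");v=np.load("seal.npy");S=lambda u:np.array(u)/2.5+[110,80]
def loc(u,z):
    P=np.array([onplane(c,x,z) for x in S(u)]);d=P-[v[0],v[1],0];a=v[3];return np.c_[d[:,:2]@np.array([[np.cos(a),-np.sin(a)],[np.sin(a),np.cos(a)]])*1000]
print("pad",loc([[272,48],[462,48],[456,283],[280,284]],.036))
print("tray",loc([[286,65],[454,65],[448,280],[292,280]],.046))
print("slot chamfer",loc([[38,112],[78,112],[90,250],[52,250]],.072))
print("base",loc([[38,378],[543,378]],.03))
print("screws",loc([[61,351],[514,351]],.03))
```

```text
pad [[-49.1139  -2.0751]
 [-49.003   72.4923]
 [ 46.3638  72.8924]
 [ 46.6609  -2.0399]]
tray [[-42.5505   4.2316]
 [-42.4531  68.4613]
 [ 42.4484  68.3834]
 [ 42.3261   4.1292]]
slot chamfer [[-26.2489 -81.7909]
 [-26.2262 -67.5772]
 [ 23.9036 -68.2524]
 [ 23.8775 -82.4184]]
base [[  91.6612 -112.7365]
 [  92.1373  113.9588]]
screws [[  78.8444 -101.0266]
 [  79.256   100.2974]]
```

The tray is within about 1 mm of the pad centre and square with it. The slot is at x -1.2, y -75 in my frame, so I'll apply that correction. Next I'll go over to the guard.

```bash
python3 -m pendant '[[[0,9,20,-36,0,0,0],[0,9,20,-36,0,0,0],[0,9,45,0,0,0,0],[0,9,45,0,0,0,0],[0,9,45,0,0,0,0]]]' >/dev/null
python3 -m pendant '[[[0,9,45,0,0,0,0],[0,9,45,0,0,0,0],[0,9,45,0,0,0,0],[0,9,45,0,0,0,0],[0,9,45,0,0,0,0]]]' >/dev/null
python3 -m pendant '[[[0,9,45,0,0,0,0],[0,9,45,0,0,0,0],[0,6,45,0,0,0,0],[0,0,49,0,0,0,0],[0,0,0,0,0,0,7]]]' >/dev/null
python3 -m pendant '[[[0,0,0,0,0,0,8],[0,0,0,0,0,0,8],[0,0,0,0,0,0,4],[0,0,0,0,0,0,0],[0,0,0,0,0,0,0]]]'
python3 -c "
from h import *
o=arm.get_obs();a=imaging.get_image('wrist');cv2.imwrite('pics/w7.png',a);np.save('w7.npy',np.hstack([o['ee_rot'],np.reshape(o['tool_pos'],(3,1))]))"
python3 -m pendant '[[[0,0,30,20,0,0,0],[0,-20,10,20,0,0,0],[0,0,0,0,0,0,0],[0,0,0,0,0,0,0],[0,0,0,0,0,0,0]]]'
python3 -c "
from h import *
o=arm.get_obs();a=imaging.get_image('wrist');cv2.imwrite('pics/w8.png',a);np.save('w8.npy',np.hstack([o['ee_rot'],np.reshape(o['tool_pos'],(3,1))]))
z=lambda f:cv2.resize(cv2.imread(f)[:300,100:412],(400,385),interpolation=cv2.INTER_CUBIC)
cv2.imwrite('pics/w78.png',np.hstack([z('pics/w7.png'),z('pics/w8.png')]))"
```

```text
t: 14.4
tool_pos: [0.529, 0.306, 0.2994]
ee_rot: [[-0.78, 0.625, -0.001], [0.625, 0.78, -0.001], [0.001, -0.002, -1.0]]
force: [-0.0, 0.9, 0.1]
gripper_width: 1.0
grip_force: 0.0
t: 14.95
tool_pos: [0.5697, 0.3249, 0.2614]
ee_rot: [[-0.779, 0.627, 0.001], [0.627, 0.779, 0.001], [-0.0, 0.001, -1.0]]
force: [-0.6, 0.4, 0.5]
gripper_width: 1.001
grip_force: 0.0
```

View pics/w78.png

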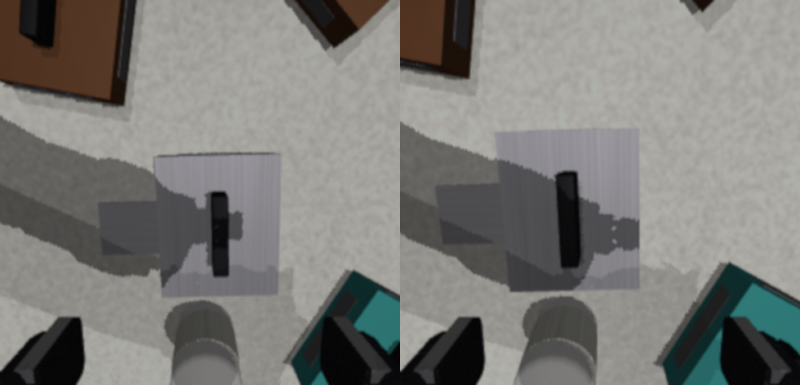

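Both views show the grey guard's top face, with corners at (155,155), (280,153), (277,295), (162,297) and (496,132), (639,129), (639,289), (509,292). The fin is at (220,235) and (568,220). The bottle is just below the guard in the image, clear of the fingers.

Run:
```python
from h import *
c7,c8=wc("w7.npy"),wc("w8.npy");k=np.array([312/400,300/385]);S=lambda u,o=0:(np.array(u)-[o,0])*k+[100,0]
u7=S([[155,155],[280,153],[277,295],[162,297]]);u8=S([[496,132],[639,129],[639,289],[509,292]],400)
m=np.array([[-66,-56,66],[-66,56,66],[66,56,66],[66,-56,66]])/1000
X=np.array([tri([c7,c8],[a,b])[0] for a,b in zip(u7,u8)]);print(X.mean(0))
v,r=fit([(c7,m,u7),(c8,m,u8)],[.55,.3,0,-.68]);print(v);print(r.reshape(-1,2))
g,_=fit([(c7,m,u7)],v);print(g);g,_=fit([(c8,m,u8)],v);print(g)
# fix z=0 fit
f=lambda p:np.concatenate([(proj(c,place(p[0],p[1],0,p[2],m))-u).ravel() for c,u in ((c7,u7),(c8,u8))])
p=least_squares(f,[.55,.3,-.68],loss="soft_l1").x;print("z0",p)
v=[p[0],p[1],0,p[2]]
F=np.array([[-35,-7,102],[-35,7,102],[35,7,102],[35,-7,102]])/1000
print("fin top pred",(proj(c7,place(*v,F))-[100,0])/k,(proj(c8,place(*v,F))-[100,0])/k+[400,0])
br=np.array([[-20,-110,55],[20,-110,55]])/1000;print("tongue line",(proj(c7,place(*v,br))-[100,0])/k)
np.save("guard.npy",v);togo(p[0],p[1],.086,p[2])
```

```text
[0.5444 0.3146 0.0623]
[ 0.5449  0.3136 -0.002  -0.6564]
[[-0.5233  1.3954]
 [ 1.0247  0.9063]
 [-0.1615 -0.3107]
 [-0.4781 -0.1651]
 [-0.5476 -0.1254]
 [ 0.4199 -0.3359]
 [-0.0125 -0.205 ]
 [ 0.4264 -0.3759]]
[ 0.5443  0.3141 -0.001  -0.6555]
[ 0.5451  0.3133 -0.0022 -0.6577]
z0 [ 0.5446  0.3139 -0.6566]
fin top pred [[211.3957 195.8787]
 [228.672  195.5334]
 [228.8253 277.524 ]
 [212.4946 277.8339]] [[555.1429 174.1743]
 [575.0031 173.7346]
 [578.6894 268.5979]
 [560.0728 268.9972]]
tongue line [[100.3712 207.8982]
 [104.0238 249.276 ]]
t 15.0 pos [0.5697 0.325  0.2618] shift mm [ 12.6751 -24.6767 175.7199] turn deg [ 0.0894  0.0334 -1.1866]
```

```bash
python3 -m pendant '[[[0,12.7,-24.7,20,0,0,-1.2],[0,0,0,40,0,0,0],[0,0,0,40,0,0,0],[0,0,0,40,0,0,0],[0,0,0,20,0,0,0]]]' >/dev/null
python3 -m pendant '[[[0,0,0,8,0,0,0],[0,0,0,6,0,0,0],[0,0,0,0,0,0,0],[0,0,0,0,0,0,0],[0,0,0,0,0,0,0]]]'
python3 -c "
from h import *
v=np.load('guard.npy');togo(v[0],v[1],.088,v[3])"
```

```text
t: 16.0
tool_pos: [0.5453, 0.314, 0.0877]
ee_rot: [[-0.792, 0.611, 0.002], [0.611, 0.792, 0.001], [-0.001, 0.002, -1.0]]
force: [-0.1, -0.2, -0.4]
gripper_width: 0.998
grip_force: 0.0
t 16.0 pos [0.5453 0.314  0.0877] shift mm [ 0.4203 -0.545  -0.272 ] turn deg [ 0.1088  0.0481 -0.0157]
```

```bash
python3 -m pendant '[[[0,0.4,-0.5,0,0,0,0],[1,0,0,0,0,0,0],[1,0,0,0,0,0,0],[1,0,0,0,0,0,0],[1,0,0,0,0,0,0]]]' >/dev/null
python3 -m pendant '[[[1,0,0,0,0,0,0],[1,0,0,0,0,0,0],[1,0,0,0,0,0,0],[1,0,0,0,0,0,0],[1,0,0,0,0,0,0]]]'
python3 -m pendant '[[[1,0,0,-5,0,0,0],[1,0,0,-10,0,0,0],[1,0,0,-15,0,0,0],[1,0,0,0,0,0,0],[1,0,0,0,0,0,0]]]'
python3 -c "
from h import *
v=np.load('seal.npy');p=place(*v,[-.0012,.035,0])[0];togo(p[0],p[1],.27,v[3])"
```

```text
t: 17.0
tool_pos: [0.5439, 0.3134, 0.0863]
ee_rot: [[-0.792, 0.611, -0.0], [0.611, 0.792, -0.0], [0.0, -0.0, -1.0]]
force: [-2.9, -2.6, 1.3]
gripper_width: 0.155
grip_force: 60.4
t: 17.5
tool_pos: [0.5445, 0.3138, 0.1171]
ee_rot: [[-0.792, 0.611, 0.001], [0.611, 0.792, 0.001], [-0.001, 0.001, -1.0]]
force: [0.6, -0.4, -5.5]
gripper_width: 0.157
grip_force: 59.6
t 17.5 pos [0.5445 0.3138 0.1171] shift mm [-321.6899 -504.719  -153.4277] turn deg [  0.0731   0.0503 -25.8562]
```

Guard lifted cleanly (about 5.5 N). The route is straight up, then back away from bottle_a, then across at x≈0.42, clear of the flask.

```bash
python3 -m pendant '[[[1,0,0,-20,0,0,0],[1,0,0,-35,0,0,0],[1,0,0,-40,0,0,0],[1,0,0,-40,0,0,0],[1,0,0,-20,0,0,0]]]'
python3 -m pendant '[[[1,16,-12,0,0,0,0],[1,24,-18,0,0,0,0],[1,32,-24,0,0,0,0],[1,24,-18,0,0,0,0],[1,-12,-16,0,0,0,0]]]' 
python3 -m pendant '[[[1,-24,-32,0,0,0,0],[1,-24,-32,0,0,0,0],[1,-24,-32,0,0,0,0],[1,-24,-32,0,0,0,0],[1,-24,-32,0,0,0,0]]]' >/dev/null
python3 -m pendant '[[[1,-24,-32,0,0,0,0],[1,-24,-32,0,0,0,0],[1,-24,-32,0,0,0,0],[1,-24,-32,0,0,0,0],[1,-24,-32,0,0,0,0]]]'
python3 -m pendant '[[[1,-24,-32,0,0,0,0],[1,-24,-32,0,0,0,0],[1,-24,-32,0,0,0,0],[1,-12,-16,0,0,0,0],[1,0,0,0,0,0,-4]]]'
python3 -m pendant '[[[1,0,0,0,0,0,-6],[1,0,0,0,0,0,-6],[1,0,0,0,0,0,-6],[1,0,0,0,0,0,-3.8],[1,0,0,0,0,0,0]]]'
python3 -c "
from h import *
v=np.load('seal.npy');p=place(*v,[-.0012,.035,0])[0];togo(p[0],p[1],.27,v[3])"
```

```text
t: 18.0
tool_pos: [0.5444, 0.3138, 0.2749]
ee_rot: [[-0.792, 0.611, 0.003], [0.611, 0.792, 0.002], [-0.001, 0.004, -1.0]]
force: [-0.1, -0.1, -4.2]
gripper_width: 0.158
grip_force: 59.6
t: 18.5
tool_pos: [0.4208, 0.2963, 0.2714]
ee_rot: [[-0.794, 0.608, -0.001], [0.608, 0.794, 0.001], [0.001, 0.0, -1.0]]
force: [1.4, 0.0, -3.4]
gripper_width: 0.152
grip_force: 59.8
t: 19.5
tool_pos: [0.418, -0.1064, 0.2711]
ee_rot: [[-0.792, 0.611, 0.0], [0.611, 0.792, 0.0], [-0.0, 0.0, -1.0]]
force: [1.0, 0.7, -4.3]
gripper_width: 0.153
grip_force: 59.8
t: 20.0
tool_pos: [0.4162, -0.2472, 0.2703]
ee_rot: [[-0.831, 0.556, -0.001], [0.556, 0.831, 0.0], [0.001, -0.001, -1.0]]
force: [1.6, 1.2, -4.9]
gripper_width: 0.155
grip_force: 59.9
t: 20.5
tool_pos: [0.4165, -0.2447, 0.2709]
ee_rot: [[-0.979, 0.204, -0.0], [0.204, 0.979, 0.0], [0.0, 0.0, -1.0]]
force: [-0.2, -0.4, -3.9]
gripper_width: 0.154
grip_force: 59.9
t 20.5 pos [ 0.4165 -0.2447  0.2709] shift mm [-80.4776 -21.6906   0.8733] turn deg [ 0.0104 -0.0258 -0.0094]
```

```bash
python3 -m pendant '[[[1,-20,-5.4,0,0,0,0],[1,-20,-5.4,0,0,0,0],[1,-20,-5.4,0,0,0,0],[1,-20.5,-5.5,0,0,0,0],[1,0,0,0,0,0,0]]]' >/dev/null
python3 -m pendant '[[[1,0,0,0,0,0,0],[1,0,0,0,0,0,0],[1,0,0,0,0,0,0],[1,0,0,0,0,0,0],[1,0,0,0,0,0,0]]]'
python3 - <<'E'
from h import *
v=np.load('seal.npy');p=place(*v,[-.0012,.035,0])[0];togo(p[0],p[1],.166,v[3])
a=imaging.get_image('wrist');cv2.imwrite('pics/w9.png',a)
P=imaging.camera_params("wrist");c=(P["camera_matrix"],np.linalg.inv(P["hand_eye"]))
for n,q in dict(finbase=(35,0,20.5),fintopfar=(-35,0,-15.5),TL=(66,-56,20.5),TR=(66,56,20.5),brk=(20,-110,31.5),brk2=(-20,-110,31.5)).items():print(n,proj(c,np.array(q)/1000)[0])
i=cv2.resize(a[60:372,10:426],(800,600),interpolation=cv2.INTER_CUBIC);cv2.imwrite('pics/w9c.png',i)
E
```

```text
t: 21.5
tool_pos: [0.4907, -0.2824, 0.2716]
ee_rot: [[-0.979, 0.205, 0.0], [0.205, 0.979, -0.0], [-0.0, -0.0, -1.0]]
force: [0.6, -0.6, -3.8]
gripper_width: 0.152
grip_force: 59.9
t 21.5 pos [ 0.4907 -0.2824  0.2716] shift mm [ -0.0815   0.0879 105.6184] turn deg [-0.011   0.0286 -0.0724]
finbase [256.4712 182.5163]
fintopfar [256.6498 359.5098]
TL [133.3477 116.1321]
TR [379.201 115.935]
brk [ 48.5514 205.9136]
brk2 [ 61.427  273.8328]
```

View pics/w9c.png

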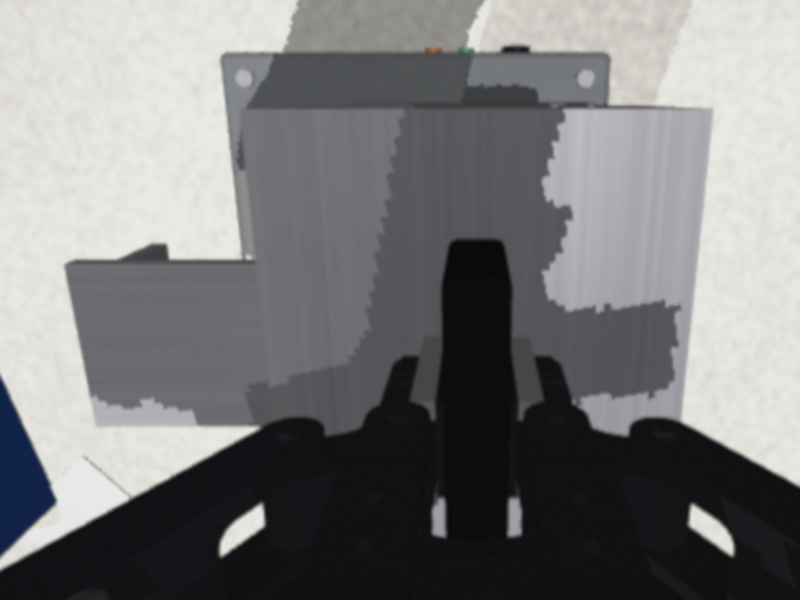

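The guard hangs square and level in the grip, with its near edge at (244,108) to (713,109) and bracket at (66,262) to (95,427). The picture carries the same +1 mm sideways camera bias I saw with the tray, so the slot's true position is about 1.1 mm further along -y. I'll apply that and descend.

```bash
python3 -m pendant '[[[1,0,-1.1,20,0,0,0],[1,0,0,30,0,0,0],[1,0,0,30,0,0,0],[1,0,0,20,0,0,0],[1,0,0,8,0,0,0]]]' >/dev/null
python3 -m pendant '[[[1,0,0,0,0,0,0],[1,0,0,0,0,0,0],[1,0,0,4,0,0,0],[1,0,0,4,0,0,0],[1,0,0,0,0,0,0]]]'
python3 -c "
from h import *
v=np.load('seal.npy');p=place(*v,[-.0012,.0339,0])[0];togo(p[0],p[1],.1165,v[3])"
```

```text
t: 22.55
tool_pos: [0.4906, -0.2836, 0.155]
ee_rot: [[-0.979, 0.205, -0.0], [0.205, 0.979, 0.0], [0.0, 0.0, -1.0]]
force: [-0.6, -0.4, -4.0]
gripper_width: 0.153
grip_force: 60.0
t 22.55 pos [ 0.4906 -0.2836  0.155 ] shift mm [ 0.045   0.0856 38.5012] turn deg [ 0.0037 -0.0142 -0.0592]
```

```bash
python3 -m pendant '[[[1,0,0,2,0,0,0],[1,0,0,2,0,0,0],[1,0,0,2,0,0,0],[1,0,0,2,0,0,0],[1,0,0,0,0,0,0]]]'
python3 -m pendant '[[[1,0,0,1,0,0,0],[1,0,0,1,0,0,0],[1,0,0,1,0,0,0],[1,0,0,1,0,0,0],[1,0,0,0,0,0,0]]]'
```

```text
t: 23.05
tool_pos: [0.4906, -0.2835, 0.1469]
ee_rot: [[-0.979, 0.205, -0.0], [0.205, 0.979, 0.0], [0.001, 0.0, -1.0]]
force: [-0.1, -1.1, -5.0]
gripper_width: 0.154
grip_force: 60.0
t: 23.55
tool_pos: [0.4906, -0.2836, 0.1431]
ee_rot: [[-0.979, 0.205, -0.0], [0.205, 0.979, 0.0], [0.0, 0.0, -1.0]]
force: [-1.0, -0.1, -3.5]
gripper_width: 0.154
grip_force: 60.0
```

The tip is about 5 mm inside the slot, past the chamfer, with no side force. I'll continue down.

```bash
python3 -m pendant '[[[1,0,0,2,0,0,0],[1,0,0,2,0,0,0],[1,0,0,2,0,0,0],[1,0,0,2,0,0,0],[1,0,0,0,0,0,0]]]'
python3 -m pendant '[[[1,0,0,2,0,0,0],[1,0,0,2,0,0,0],[1,0,0,2,0,0,0],[1,0,0,2,0,0,0],[1,0,0,0,0,0,0]]]'
```

```text
t: 24.05
tool_pos: [0.4906, -0.2835, 0.1349]
ee_rot: [[-0.979, 0.205, -0.0], [0.205, 0.979, 0.0], [0.0, 0.0, -1.0]]
force: [0.4, -0.5, -3.8]
gripper_width: 0.159
grip_force: 60.0
t: 24.55
tool_pos: [0.4905, -0.2835, 0.1269]
ee_rot: [[-0.979, 0.205, -0.0], [0.205, 0.979, 0.0], [0.001, 0.0, -1.0]]
force: [0.2, -0.3, -3.3]
gripper_width: 0.155
grip_force: 60.0
```

```bash
python3 -m pendant '[[[1,0,0,2,0,0,0],[1,0,0,2,0,0,0],[1,0,0,1.5,0,0,0],[1,0,0,1.5,0,0,0],[1,0,0,0,0,0,0]]]'
python3 -m pendant '[[[1,0,0,1,0,0,0],[1,0,0,0.5,0,0,0],[1,0,0,0.5,0,0,0],[1,0,0,0.5,0,0,0],[1,0,0,0,0,0,0]]]'
```

```text
t: 25.05
tool_pos: [0.4906, -0.2835, 0.12]
ee_rot: [[-0.979, 0.205, -0.0], [0.205, 0.979, 0.0], [0.0, 0.0, -1.0]]
force: [-0.2, -0.7, -4.5]
gripper_width: 0.151
grip_force: 60.0
t: 25.55
tool_pos: [0.4907, -0.2836, 0.1177]
ee_rot: [[-0.979, 0.205, -0.0], [0.205, 0.979, 0.0], [0.0, 0.0, -1.0]]
force: [0.9, -0.1, -3.9]
gripper_width: 0.152
grip_force: 60.0
```

```bash
python3 -m pendant '[[[1,0,0,0.5,0,0,0],[1,0,0,0.5,0,0,0],[1,0,0,0.5,0,0,0],[1,0,0,0,0,0,0],[1,0,0,0,0,0,0]]]'
python3 -m pendant '[[[1,0,0,0.3,0,0,0],[1,0,0,0.3,0,0,0],[1,0,0,0,0,0,0],[1,0,0,0,0,0,0],[1,0,0,0,0,0,0]]]'
```

```text
t: 26.05
tool_pos: [0.4907, -0.2836, 0.1166]
ee_rot: [[-0.979, 0.205, 0.0], [0.205, 0.979, -0.0], [-0.0, -0.0, -1.0]]
force: [-2.2, 1.2, -1.5]
gripper_width: 0.157
grip_force: 60.5
t: 26.55
tool_pos: [0.4906, -0.2836, 0.1165]
ee_rot: [[-0.979, 0.205, 0.0], [0.205, 0.979, -0.0], [-0.0, -0.0, -1.0]]
force: [-4.5, 0.9, 5.6]
gripper_width: 0.156
grip_force: 61.5
```

The rim touched at TCP z 0.1165, which is exactly the home height, with the weight now on the base. I'll release and withdraw.

```bash
python3 -m pendant '[[[0.7,0,0,0,0,0,0],[0.5,0,0,0,0,0,0],[0.2,0,0,0,0,0,0],[0,0,0,0,0,0,0],[0,0,0,0,0,0,0]]]'
python3 -m pendant '[[[0,0,0,0,0,0,0],[0,0,0,0,0,0,0],[0,0,0,-10,0,0,0],[0,0,0,-30,0,0,0],[0,0,0,-40,0,0,0]]]' >/dev/null
python3 -m pendant '[[[0,0,0,-40,0,0,0],[0,-10,10,-30,0,0,0],[0,-20,10,0,0,0,0],[0,0,0,0,0,0,0],[0,0,0,0,0,0,0]]]'
python3 - <<'E'
from h import *
o=arm.get_obs();a=imaging.get_image('wrist');np.save('w10.npy',np.hstack([o['ee_rot'],np.reshape(o['tool_pos'],(3,1))]));cv2.imwrite('pics/w10.png',a)
c=wc("w10.npy");v=np.load("seal.npy");v[:2]=place(*v,[-.0012,.0002,0])[0,:2]
# predicted outlines for the home pose, drawn on the picture
L=lambda P:cv2.polylines(a,[np.round(proj(c,place(*v,np.array(P)/1000))).astype(np.int32)],True,(0,0,255),1)
L([[-66,-21,96],[-66,91,96],[66,91,96],[66,-21,96]]);L([[-95,-115,30],[-95,115,30],[95,115,30],[95,-115,30]])
t=imaging.get_image('top');s=imaging.get_image('scene')
R=np.vstack([cv2.resize(t[130:250,190:410],(330,180)),cv2.resize(s[190:330,100:330],(330,200))]);R=cv2.copyMakeBorder(R,0,4,0,0,cv2.BORDER_CONSTANT)
cv2.imwrite("pics/fin.png",np.hstack([cv2.resize(a[:,:470],(470,384)),R]))
E
```

```text
t: 27.05
tool_pos: [0.4908, -0.2836, 0.1156]
ee_rot: [[-0.979, 0.205, 0.0], [0.205, 0.979, 0.0], [-0.0, 0.0, -1.0]]
force: [-0.1, 0.7, -0.9]
gripper_width: 0.958
grip_force: 0.0
t: 28.05
tool_pos: [0.5241, -0.27, 0.2656]
ee_rot: [[-0.979, 0.204, -0.001], [0.204, 0.979, 0.0], [0.001, 0.0, -1.0]]
force: [-0.5, 0.1, -0.6]
gripper_width: 1.002
grip_force: 0.0
```

View pics/fin.png

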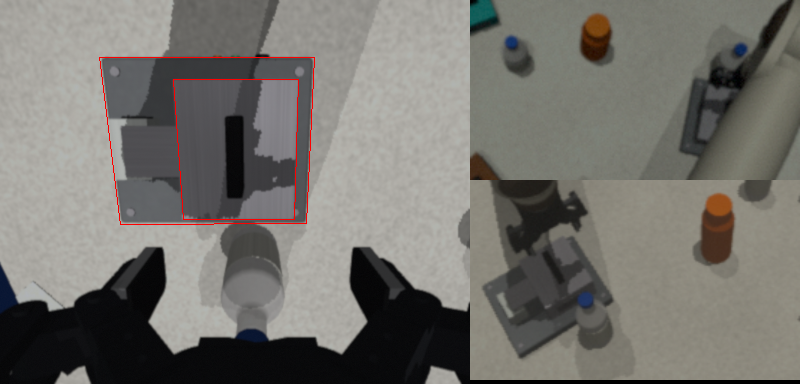

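The final view shows the hood's top face, (174,80) to (295,218), lying on the outline predicted for home. The bracket is over the switch at (150,150), and the bottles and flask are upright where they were. I'm handing it in.

```bash
python3 -c "
from rig import arm
print(arm.sign_off())"
```

```text
the job is handed in; nothing more can be done
None
```

Handed in at about 28 s: the tray lies square on the pad, about 1 mm off centre, the hood was lowered gently to home height with its tongue in the slot, and the bottles and flask look upright and unmoved in the final picture.

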